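Find the shaft flat and hold the collar on it

TASK

Pinch the end of the upright shaft and turn it until you feel and see that its blue flat faces the red index mark on the bearing stand. Then pick up the steel collar, slide it down onto the shaft with its brass set screw over that flat until its top is flush with the end of the shaft, and finish while still holding it there, level and still, ready for the screw to be tightened. Leave the tape measure, the red magnetic square and the hex keys where they are.

Things in the scene. Friction and masses are not known exactly. Their poses are not given: they have to be found in the camera images.
- stand: bearing stand fixed to the table: grey foot 110 x 90 x 12 mm, green round housing 50 mm across up to 66 mm high. Origin under its centre on the table, on the shaft's axis; z up; a red index mark runs up the housing on its -x side, so the mark faces along -x of the stand
- index_mark (a point): top end of the red index mark, 32 mm from the shaft's axis along -x of the stand and 61 mm above the table
- shaft (a joint): turn of the shaft in the stand, rad, counter-clockwise positive seen from above; 0 = the flat faces the index mark. It starts 0.6 to 1.5 counter-clockwise of it, turns with a light drag (0.08 N m) and stays where it is left; stops at -2.8 and 2.8
- shaft_end (a point): centre of the upper end of the upright steel shaft, 125 mm above the table. Shaft 18 mm in diameter, its end tapered over the last 3 mm. Axes turn with the shaft: z up, the flat faces along -x
- flat (a point): middle of the shaft's flat, 4.5 mm from the axis, 98 mm above the table. The flat, painted blue, 15.6 mm wide, runs from the shaft's end down to 74 mm above the table; the other side is round. Pinched squarely across the flat the shaft measures 13.5 mm (centre of that width 2.25 mm off the axis, away from the flat); 18 mm where both fingers are on the round
- collar_center (a point): centre of the loose steel collar, half-way up its 22 mm height; it lies flat on the table. Axes: z up along the bore, the brass set screw points out along -x, two wrench lands 22 mm wide face +y and -y, 41 mm apart (the faces to grip)
- collar: the collar, about 0.12 kg, origin at the centre of its underside: ring 39 mm in outer and 21.6 mm in bore diameter. The tip of its set screw, 4.8 mm thick, stands into the bore at mid-height, 6.1 mm from the axis, so the collar passes onto the shaft only with the screw over the flat, within about 15 degrees
- screw_head (a point): outer end of the brass set screw's head (8.4 mm thick), 25.5 mm from the collar's axis, at mid-height; a red dash on the collar's top marks the same side
- tape_measure: yellow tape measure 43 x 73 x 62 mm, origin under its centre; leave it alone
- magnet_square: red triangular magnetic welding square 62 x 63 x 19 mm, lying flat, origin under its centre; leave it alone
- hex_keys: set of hex keys in a red holder 40 x 88 x 12 mm, lying flat, origin under its centre; leave it alone

How it is judged:
By the outcome, as a careful person would: the job done as asked, in the order asked, and still so for the second after the job is handed in, while the arm keeps its last pose, push and grip.
It also fails if it takes over 48 s, if anything falls off the work surface, if the arm or the gripper's body presses on something with over 40 N, if the wrist force passes 120 N, or if a joint passes its speed limit or range.

ROBOT

A 6-joint arm with a two-finger parallel gripper is mounted at the origin on the work surface; the furniture and walls round the work are solid. World frame = base frame: x ahead of the robot, y to its left, z up, the work surface at z = 0. Lengths are in mm, angles in rad, forces in N, time in s.
With the tool pointing down it reaches from about 275 to 825 mm from the base axis. Payload 5.2 kg.
Tool frame: the origin (TCP) lies at the very end of the fingers, on their centre line; the grasp point (between the pads) lies 19 mm behind it; z points along the fingers, y is the line along which they close (so a half turn about z gives the same grasp; the last joint's range is limited). The gripper opens to 93 mm and grips with 3 to 60 N. Pads are 15 mm wide; open, the fingers measure 128 mm over their backs; the gripper's body (75 mm by 188 mm) begins 65 mm behind the grasp point.
Start: joints at [-1.357, 0.259, 1.535, -0, 1.348, -0.203], TCP at [222.681, -502.91, 218.653] pointing down, gripper open.
Joint ranges: [-3.14, 3.14], [-0.91, 2.08], [0.19, 2.58], [-1.22, 4.36], [0.22, 2.71], [-3.12, 3.12]. Speed limits (rad/s): [2.57, 2.57, 3.14, 3.14, 3.14, 3.14].

INTERFACE

Orientations are given as [roll, pitch, yaw] about the fixed x, y, z axes, in that order (R = Rz(yaw) Ry(pitch) Rx(roll)).
In Python, from bench import robot gives the robot as it stands. The module is installed in compiled form; this text tells all that it offers. Calls block until the motion is done:
- robot.move_ptp(position, orientation): joint-space move of the TCP to a pose.
- robot.move_linear(position, ori=None, speed=150, f_stop=None): straight line of the TCP; ori=None keeps the orientation; speed is the mean speed in mm/s. With f_stop (N) it stops when the force on the tool has changed by that much, and returns True; else False.
- robot.move_j(angles): joint-space move.
- robot.move_gripper(opening): opening from 0.0 (shut) to 1.0 (fully open); the grip force is fixed at half the most; returns when the fingers have stopped.
- robot.sleep(seconds).
- robot.inverse_kinematics(position, orientation): joint angles nearest the present ones, or None.
- robot.get_image(name): name is "scene" or "top" or "wrist"; returns a dict with "img" (400x640x3 uint8, blue, green, red), "fovy" (degrees; the focal length in pixels is half the picture's height over the tangent of half this angle, whatever the lens; pixels are square), "cx", "cy" (the principal point, pixels), "eye" and "orientation" of the camera in the world. Camera axes: x right, y down, z forward; pixel columns grow to the right and rows downward; lengths in mm; the calibration is good to about 2 mm. The wrist camera is an equidistant fisheye: a pixel r from the principal point sees the ray r / f radians off the axis. A picture is of the moment at which its call begins. There is no depth.
A pose or a line that the arm cannot do raises robot.MotionError and nothing moves.
- robot.hand_in(): hands the job in; it is judged then, once.
Readings, each from a call of its own:
- robot.current_t(): time.
- robot.current_qpos(): joint angles.
- robot.current_joint_vel(): joint speeds.
- robot.current_joint_efforts(): joint torques, N m.
- robot.current_tcp_pos(): TCP position.
- robot.current_eef_rot(): TCP orientation.
- robot.current_contact_force(): force on the tool from outside, world axes, zero at the start.
- robot.current_ft_torque(): the same for the moment, N m.
- robot.current_gripper_width(): opening from 0.0 (shut) to 1.0 (fully open).
- robot.current_finger_force(): force on a finger pad.
Only numpy, scipy, OpenCV 4.12 (cv2) and the standard library are available. Lean on these libraries where they do the work, as an engineer would, in place of code of your own. Each camera call takes 0.05 s, during which the arm holds its last target. There are 200 camera calls.

## Working session

There is one attempt and no reset: what is moved stays moved. The work goes in short steps, each a Python script; the robot and the scene stay as the last script left them, time stands still between calls to the robot, and variables do not carry over. Pictures are saved under pics/ and viewed, at most 10 in all, crops included, and the job is handed in when it is done.

```bash
mkdir -p pics
python3 - <<'E'
from bench import robot
import cv2
for n in ("scene","top"):
    d=robot.get_image(n); cv2.imwrite(f"pics/{n}0.png",d["img"]); print(n,{k:v for k,v in d.items() if k!="img"})
print(robot.current_t(),robot.current_eef_rot())
E
```

```text
scene {'fovy': 57.77511826319911, 'cx': 319.9070633828983, 'cy': 201.9419678228472, 'eye': array([ -9.67243254, 495.21840235, 673.38866259]), 'orientation': array([-2.21225275,  0.02013631, -2.36057514])}
top {'fovy': 45.52488980012368, 'cx': 323.11789774612794, 'cy': 203.33510061805708, 'eye': array([ 411.62686383,  -31.03728624, 1200.12638587]), 'orientation': array([-3.04615551, -0.01293813, -1.55346454])}
0.1 [-3.13993343e+00 -3.07605993e-04  4.16761011e-01]
```

View pics/top0.png

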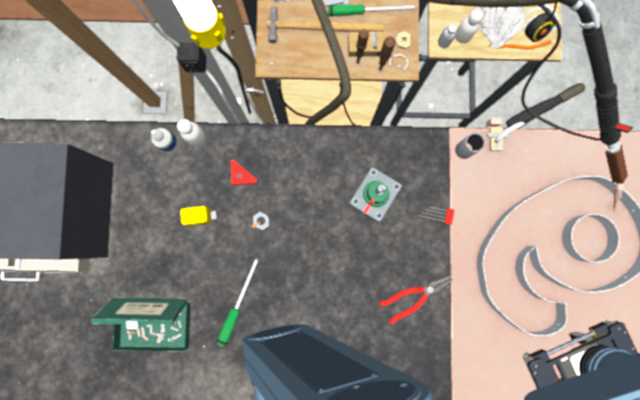

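View pics/scene0.png

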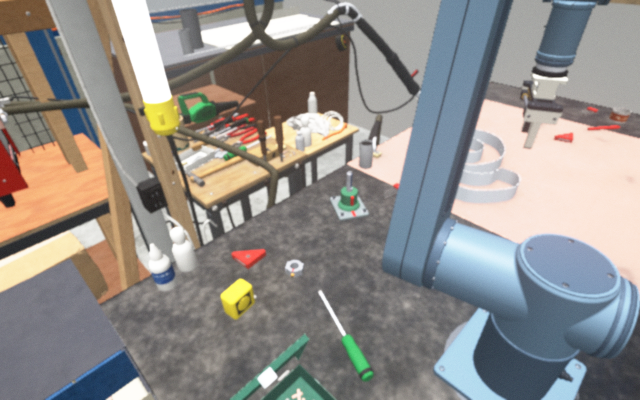

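The top view shows the stand at about (377,193) with its red mark pointing to about (367,211). The collar is at (261,221) with its screw to the lower left. The magnetic square is at (242,173), the tape at (195,215) and the hex keys at (440,215). I'll enlarge these for measurement.

```bash
cat > h.py <<'E'
from bench import robot
import numpy as np, cv2
from scipy.spatial.transform import Rotation as R
def ray(d,u,v):
    f=len(d["img"])/2/np.tan(np.radians(d["fovy"])/2)
    x,y=u-d["cx"],v-d["cy"]
    if d.get("fish"):
        r=np.hypot(x,y); th=r/f; c=np.array([x/r*np.sin(th),y/r*np.sin(th),np.cos(th)])
    else: c=np.array([x/f,y/f,1])
    return R.from_euler("xyz",d["orientation"]).apply(c)
def onz(d,u,v,z):
    r=ray(d,u,v); return d["eye"]+r*(z-d["eye"][2])/r[2]
def pix(d,p):
    f=len(d["img"])/2/np.tan(np.radians(d["fovy"])/2)
    c=R.from_euler("xyz",d["orientation"]).inv().apply(np.asarray(p,float)-d["eye"])
    if d.get("fish"):
        r=np.hypot(c[0],c[1]); s=f*np.arctan2(r,c[2])/r
    else: s=f/c[2]
    return np.array([d["cx"]+c[0]*s,d["cy"]+c[1]*s])
def cam(n):
    d=robot.get_image(n); d["fish"]=n=="wrist"; return d
def crop(d,u,v,w,h,k): # crop centred, scaled k
    u0,v0=int(u-w/2),int(v-h/2)
    return cv2.resize(d["img"][v0:v0+h,u0:u0+w],None,fx=k,fy=k,interpolation=cv2.INTER_CUBIC),(u0,v0)
E
python3 - <<'E'
from h import *
t=cam("top"); s=cam("scene")
A=[crop(t,377,193,66,48,6),crop(t,261,221,66,48,6),crop(s,349,196,66,48,6),crop(s,294,267,66,48,6)]
print([a[1] for a in A])
a=[x[0] for x in A]
cv2.imwrite("pics/c1.png",np.vstack([np.hstack(a[:2]),np.hstack(a[2:])]))
print(onz(t,377,193,66),onz(t,261,221,22), onz(s,294,267,22))
E
```

```text
[(344, 169), (228, 197), (316, 172), (261, 243)]
[ 547.74471976 -172.64363288   66.        ] [477.98468087 108.34722051  22.        ] [473.93362459 115.30313828  22.        ]
```

View pics/c1.png

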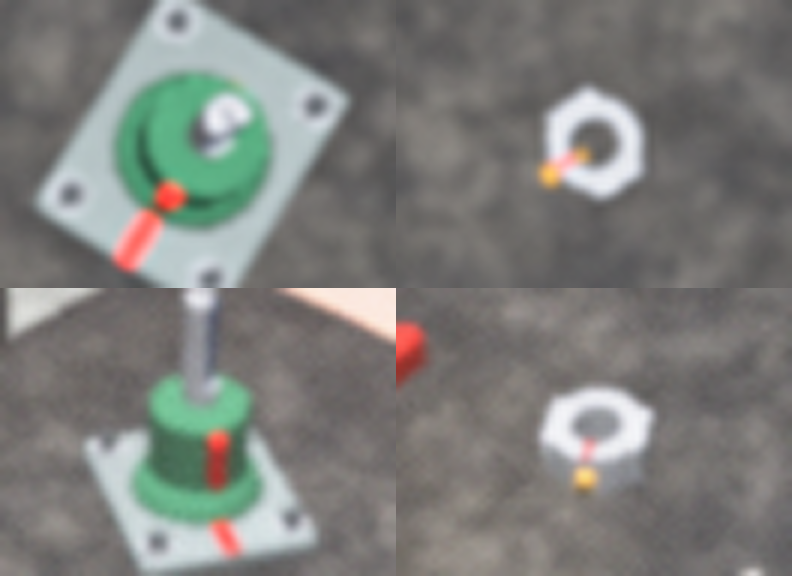

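Top crop: the shaft end is at about (382,187.7), the foot's hole centre at (376.2,193.8), and the mark runs to the lower left along the long foot edge. The collar centre is at (261,220.8), with the screw head at (253.5,226). The scene crop shows the flat's darker side facing right, counter-clockwise of the mark. Next I'll view both from close up with the wrist camera.

Run:
```python
from h import *
t=cam("top")
g=lambda x,y,ox,oy:(x/6+ox,y/6+oy)
T=lambda x,y,z:onz(t,*g(x,y,344,169),z)
print("shaft",T(228,112,125)); H=[T(*p,12) for p in [(177,21),(316,105),(70,193),(209,277)]]
c=np.mean(H,0);print("foot",c); d=H[2]-H[0]+H[3]-H[1]; print("markdir",np.arctan2(d[1],d[0]),np.arctan2(*(T(170,198,61)-c)[1::-1]))
C=lambda x,y,z:onz(t,*g(x-396,y,228,197),z)
cc=C(594,143,22); sh=C(549,174,13); print("collar",cc,sh,np.arctan2(*(sh-cc)[1::-1]))
w=cam("wrist"); p=robot.current_tcp_pos(); Rt=R.from_euler("xyz",robot.current_eef_rot())
print(w["fovy"],w["cx"],w["cy"],"cam in tool",Rt.inv().apply(w["eye"]-p),"axis",Rt.inv().apply(ray(w,w["cx"]+1e-3,w["cy"])))
S=(T(228,112,125)+c)/2
for yaw in np.arange(-3,3.2,.5):
  q=robot.inverse_kinematics([S[0],S[1],105],[np.pi,0,yaw]); q2=robot.inverse_kinematics([cc[0],cc[1],5],[np.pi,0,yaw])
  print(round(yaw,1),None if q is None else q[-1].round(2),None if q2 is None else q2[-1].round(2))
```

```text
shaft [ 553.1034218  -176.59708099  125.        ]
foot [ 552.21194813 -177.34056099   12.        ]
markdir 2.597418345134251 2.611256142910995
collar [478.39666205 108.35947229  22.        ] [465.7164156  127.65489805  13.        ] 2.152190816040768
65.70646984690485 316.4903269810104 194.56044597650168 cam in tool [  66.65429342   -1.0144676  -165.50555565] axis [-2.41667736e-01 -4.52077766e-04  9.70358955e-01]
-3.0 -2.21 -1.72
-2.5 -2.71 -2.22
-2.0 3.07 -2.72
-1.5 2.57 3.07
-1.0 2.07 2.57
-0.5 1.57 2.07
0.0 1.07 1.57
0.5 0.57 1.07
1.0 0.07 0.57
1.5 -0.43 0.07
2.0 -0.93 -0.43
2.5 -1.43 -0.93
3.0 -1.93 -1.43
```

Run:
```python
from h import *
S=np.array([552.7,-177,0]); y=2.6; x=np.array([np.cos(y),np.sin(y),0])
robot.move_ptp(list(S-45*x+[0,0,150]),[np.pi,0,y])
w=cam("wrist"); np.save("w1.npy",w,allow_pickle=True)
u=pix(w,[*S[:2],125]); print(robot.current_t(),u)
c,o=crop(w,*u,130,100,6); print(o); cv2.imwrite("pics/w1.png",c)
```

```text
2.1083 [316.90148105 154.7182323 ]
(251, 104)
```

View pics/w1.png

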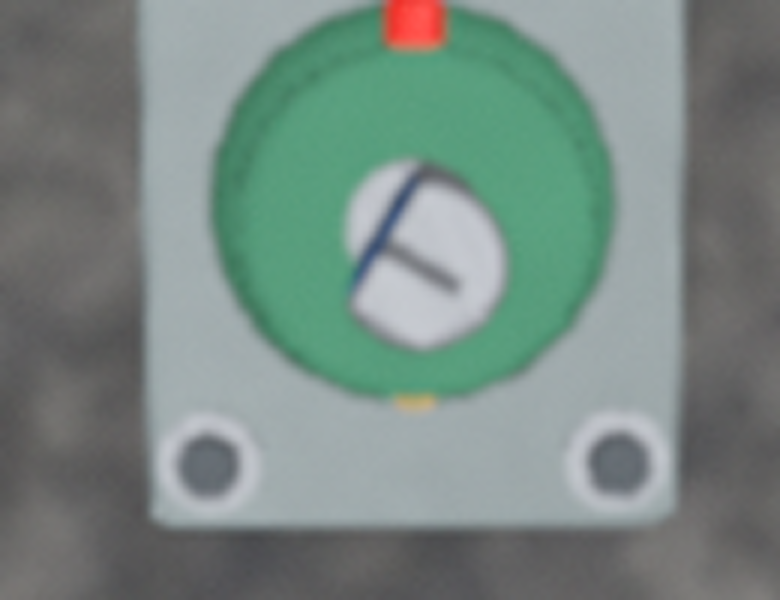

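The wrist crop shows the mark straight up at about (415,20). The blue flat edge runs from (424,172) to (352,298), the end dash from (385,245) to (460,287), and the foot holes are at (208,465) and (618,463).

Run:
```python
from h import *
from scipy.optimize import least_squares
w=np.load("w1.npy",allow_pickle=True).item()
P=lambda x,y,z:onz(w,x/6+251,y/6+104,z)
ang=lambda a,b:np.arctan2(*(b-a)[1::-1])%(2*np.pi)
print("dash",ang(P(460,287,125),P(385,245,125)),"edge",(ang(P(424,172,125),P(352,298,125))-np.pi/2)%(2*np.pi), (ang(P(424,172,125),P(352,298,125))+np.pi/2)%(2*np.pi))
print("holes dir",ang(P(208,465,12),P(618,463,12)),"hole mid",(P(208,465,12)+P(618,463,12))/2)
print("mark top",P(415,48,66),P(415,20,61))
cyl=np.array([P(213,205,66)[:2],P(614,205,66)[:2],P(413,400,66)[:2],P(290,365,66)[:2],P(540,362,66)[:2]])
pts=np.array([P(507,262,122)[:2],P(425,351,122)[:2],P(480,195,122)[:2],P(480,325,122)[:2],P(375,325,122)[:2]])
for q in (cyl,pts):
  f=least_squares(lambda v:np.hypot(*(q-v[:2]).T)-v[2],[552,-177,10]); print(f.x,f.fun.round(2))
```

```text
dash 3.656269305035908 edge 3.652314200269714 0.5107215466799211
holes dir 1.032170111643704 hole mid [ 588.52135247 -194.99536575   12.        ]
mark top [ 530.40013668 -160.38074056   66.        ] [ 527.04966934 -158.28880059   61.        ]
[ 548.46001651 -171.48818223   27.02984079] [-0.08 -0.06 -0.52  0.36  0.3 ]
[ 550.84732779 -172.20139198    8.82961616] [-0.32  0.54  0.24 -0.09 -0.37]
```

Mark direction is 2.603 and the flat's is 3.654, so the shaft must turn about −1.05. Pinch squarely and read the forces.

Run:
```python
from h import *
S=np.array([551.6,-174.3]); y=3.654-np.pi/2; t=np.array([np.cos(y-np.pi/2),np.sin(y-np.pi/2)])
G=S+2.25*t
robot.move_linear([*G,160],[np.pi,0,y],200)
robot.move_linear([*G,92],speed=120)
f0=robot.current_contact_force(); robot.move_gripper(0.0); robot.sleep(.1)
f=robot.current_contact_force(); tx=np.array([np.cos(y),np.sin(y)])
print(robot.current_t(),"w",robot.current_gripper_width()*93,"ff",robot.current_finger_force(),"f0",f0,"lateral",f[:2]@t,"along",f[:2]@tx,"z",f[2],robot.current_ft_torque(),robot.current_tcp_pos(),G)
```

```text
4.8083 w 12.861394178607762 ff 30.00026911497116 f0 [-0.44951876 -0.39494816  0.03568247] lateral -3.046041427366249 along 1.2611253623883627 z 1.0261413767290692 [-0.33036401  0.33539556 -0.06085849] [ 553.11058039 -173.41636323   91.96072465] [ 553.56102523 -173.19687714]
```

Run:
```python
from h import *
S=np.array([551.6,-174.3]); y=3.654-np.pi/2; t=np.array([np.cos(y-np.pi/2),np.sin(y-np.pi/2)]); tx=np.array([np.cos(y),np.sin(y)])
for s in (-.6,-1.2,-1.8):
  G=S+(2.25+s)*t; robot.move_linear([*G,92],speed=20); robot.sleep(.1)
  f=robot.current_contact_force(); p=robot.current_tcp_pos()[:2]
  print(s,"lat",f[:2]@t,"along",f[:2]@tx,"actual t",(p-S)@t-2.25,"tx",(p-S)@tx,robot.current_ft_torque()[2],robot.current_t())
```

```text
-0.6 lat -1.1257338406495592 along -0.31885676278010555 actual t -0.49520960342139686 tx 0.015575988926609106 -0.12307438915233532 5.1583
-1.2 lat 3.819575482544381 along -0.9747843389548905 actual t -0.5498373337466991 tx 0.01076439941952011 -0.09848260892679575 5.5083
-1.8 lat 7.581693032695998 along 0.2114011900298424 actual t -0.5796593103409722 tx 0.013160844369812012 -0.044317950177529694 5.8583
```

The axis lies 0.52 mm along −t from my estimate. Now turn the shaft about the corrected axis to the mark and repeat the force centring there.

Run:
```python
from h import *
y0=3.654-np.pi/2; u=lambda a:np.array([np.cos(a),np.sin(a)])
S=np.array([551.6,-174.3])-.52*u(y0-np.pi/2)
yf=2.603-np.pi/2
def go(y,s=0,sp=30):
  robot.move_linear([*(S+(2.25+s)*u(y-np.pi/2)),92],[np.pi,0,y],sp)
def rep(y,s):
  f=robot.current_contact_force(); p=robot.current_tcp_pos()[:2]
  print(round(y,3),s,"lat",f[:2]@u(y-np.pi/2),"along",f[:2]@u(y),"act t",(p-S)@u(y-np.pi/2)-2.25,"tx",(p-S)@u(y),robot.current_ft_torque()[2],robot.current_t(),robot.current_eef_rot()[2],robot.current_gripper_width()*93)
go(y0);rep(y0,0)
for y in np.linspace(y0,yf,5)[1:]: go(y,0,3); rep(y,0)
robot.sleep(.2)
for s in (-1,1,0): go(yf,s,20); robot.sleep(.1); rep(yf,s)
```

```text
2.083 0 lat 1.68165662415907 along 0.6797221947665154 act t -0.015559209963694531 tx 0.007759756863535468 -0.09520498006909675 6.1083 2.083302640343435 13.060755639021714
1.82 0 lat 1.4062784970875073 along 0.3008661619614436 act t -0.22428128184002105 tx 0.01462145404798466 -0.11794207610613192 6.525 1.8233624636759918 12.55548509428233
1.558 0 lat -0.8470017810894265 along -0.23914288166848852 act t -0.44012092056375973 tx -0.011588481587114303 -0.023721467898987283 6.9417 1.5620796344982883 12.976423662410932
1.295 0 lat -4.1916369138840714 along 0.06488711326939778 act t -0.6138425912181955 tx -0.11590935828896687 -0.07444352208690064 7.3583 1.2998349528225293 12.939115748434126
1.032 0 lat -5.095065819023565 along -1.3399329972615037 act t -0.7855978623113149 tx -0.2316490996501252 -0.05944523564257942 7.775 1.037676279959255 12.74705685412661
1.032 -1 lat -1.2042087941613118 along -2.4135484153240725 act t -0.7864065773764171 tx -0.217758851018875 -0.0029297899406753106 8.325 1.0337285384833266 12.961890982529077
1.032 1 lat -7.662356313484654 along -3.5064095227421253 act t -0.751886366041405 tx -0.2317394698550922 0.06601742700405241 8.675 1.0334178434754158 13.043594828239263
1.032 0 lat -5.163678356257201 along -3.654259681332943 act t -0.7919787905041047 tx -0.2250416453544181 0.005602751237247034 9.025 1.0331514271311144 13.139568247938469
```

Run:
```python
from h import *
u=lambda a:np.array([np.cos(a),np.sin(a)])
S=np.array([550.70,-173.79]); yf=2.603-np.pi/2
robot.move_linear([*(S+2.25*u(yf-np.pi/2)),92],[np.pi,0,yf],30)
robot.move_gripper(1.0)
robot.move_linear([*S,150],speed=150)
robot.move_linear([*(S-45*u(2.6)),150],[np.pi,0,2.6],speed=150)
w=cam("wrist"); np.save("w2.npy",w,allow_pickle=True)
a,o=crop(w,*pix(w,[*S,125]),64,96,6); print(o,robot.current_t())
C=np.array([478.4,108.4]); y=2.15
robot.move_ptp([*(C-45*u(y)),120],[np.pi,0,y])
w=cam("wrist"); np.save("w3.npy",w,allow_pickle=True)
b,o=crop(w,*pix(w,[*C,22]),64,96,6); print(o,robot.current_t())
cv2.imwrite("pics/w2.png",np.hstack([a,b]))
```

```text
(283, 107) 12.8917
(283, 96) 14.0333
```

View pics/w2.png

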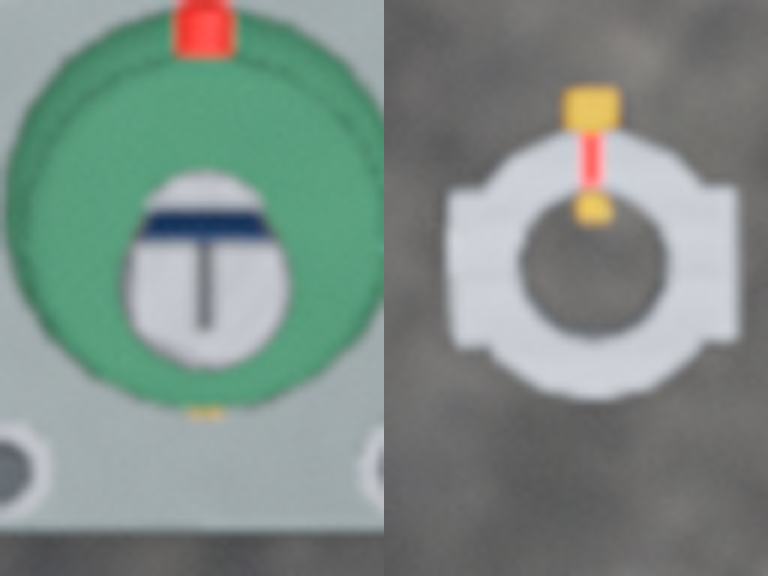

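Left: the flat's blue band (145–270, 225) lies square below the red mark (205,30), with the end dash vertical, so the shaft is aligned. Right: the collar's bore centre is at (594,265), the lands' outer edges at x=450 and x=740, and the screw is straight up at (591,108).

Run:
```python
from h import *
w=np.load("w2.npy",allow_pickle=True).item()
P=lambda x,y,z:onz(w,x/6+283,y/6+107,z)
ang=lambda a,b:np.arctan2(*(b-a)[1::-1])%(2*np.pi)
print("dash",ang(P(205,330,125),P(205,242,125)),"edge",ang(P(135,239,125),P(270,240,125))+np.pi/2,"mark line",ang(P(-5+0,470,12),P(-5+420,468,12))+np.pi/2)
w=np.load("w3.npy",allow_pickle=True).item()
Q=lambda x,y,z:onz(w,(x-384)/6+283,y/6+96,z)
B=np.mean([Q(519,265,22),Q(669,265,22),Q(594,190,22),Q(594,339,22)],0)
L=np.mean([Q(448,190,22),Q(456,347,22),Q(738,186,22),Q(738,342,22)],0)
print("C",B,L,"ang head",ang(B,Q(591,100,11)),"dash",ang(Q(593,187,22),Q(592,135,22)),"lands",ang(Q(456,347,22),Q(738,341,22))+np.pi/2,ang(Q(448,190,22),Q(738,187,22))+np.pi/2)
for yaw in (2.15,2.603): print(robot.inverse_kinematics([478,108,5],[np.pi,0,yaw])[-1])
```

```text
dash 2.5991100368835864 edge 2.5913483994258915 mark line 2.6035950759144972
C [478.1897886  112.38423352  22.        ] [478.39883861 112.33786774  22.        ] ang head 2.1660125489387525 dash 2.1691979225251434 lands 2.171673599712861 2.1607927285742745
-0.5850653289080099
-1.0380653289080106
```

Run:
```python
from h import *
u=lambda a:np.array([np.cos(a),np.sin(a)])
C=np.array([477.5,111.0]); y=2.166
robot.move_gripper(0.62)
robot.move_linear([*C,120],[np.pi,0,y],150)
print(robot.move_linear([*C,4],speed=100,f_stop=8),robot.current_tcp_pos())
robot.move_gripper(0.0); robot.sleep(.1)
print("w",robot.current_gripper_width()*93,robot.current_finger_force(),robot.current_contact_force(),robot.current_tcp_pos())
robot.move_linear([*C,160],speed=120)
w=cam("wrist"); np.save("w4.npy",w,allow_pickle=True)
print(robot.current_t(),robot.current_gripper_width()*93,robot.current_contact_force(),robot.current_tcp_pos(),robot.current_eef_rot())
a,o=crop(w,*pix(w,[*C,178]),130,100,6); print(o); cv2.imwrite("pics/w4.png",a)
```

```text
False [478.03989724 111.00379143   4.52208561]
w 40.674419376482426 30.000944137573242 [-0.91702065 -0.35891001  4.85055438] [477.78810589 111.06456593   4.36525565]
18.5917 40.771381925568036 [-0.28628068 -0.22605451 -1.03585149] [476.9609934  110.99030546 159.19731392] [-3.14020945e+00 -9.34932106e-04  2.16599348e+00]
(252, 203)
```

View pics/w4.png

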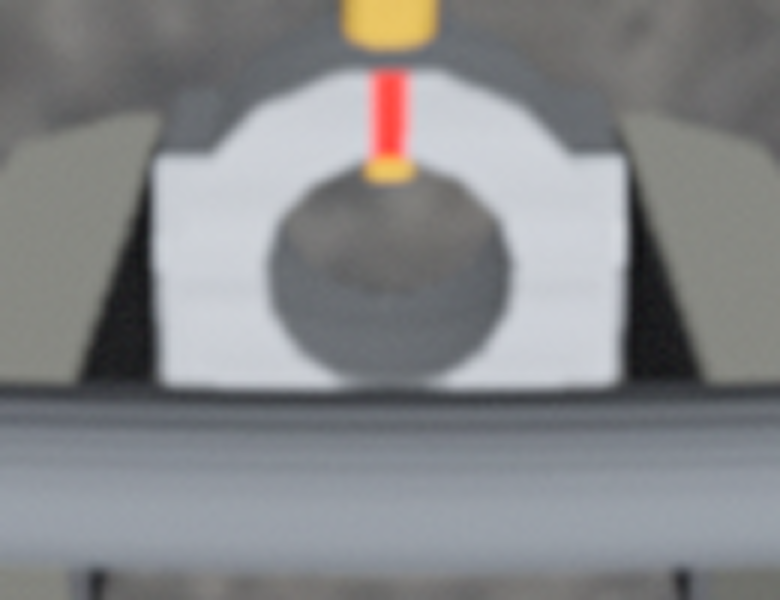

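Held collar: it sits level between the pads, with its bore from x=268 to x=512 and y=162 to y=383. The land edges are at (155,155) and (628,155), with the screw straight out along tool +x.

Run:
```python
from h import *
w=np.load("w4.npy",allow_pickle=True).item()
p=np.array([476.96,110.99,159.2]); Rt=R.from_euler("xyz",[-3.1402,-.0009,2.166])
T=lambda x,y,z=159.2+17.5:Rt.inv().apply(onz(w,x/6+252,y/6+203,z)-p).round(2)
for n,q in dict(boreL=(268,270),boreR=(512,270),boreT=(390,160),boreB=(390,383),landL=(155,155),landR=(628,155),Lb=(160,385),Rb=(620,385),dash1=(389,158),dash2=(390,72)).items(): print(n,T(*q))
print(Rt.inv().apply(w["eye"]-p))
```

```text
boreL [  2.01 -10.19 -17.48]
boreR [  2.    11.01 -17.51]
boreT [ 12.28   0.41 -17.49]
boreB [ -9.04   0.41 -17.51]
landL [ 12.64 -19.64 -17.46]
landR [ 12.62  20.73 -17.52]
Lb [ -9.45 -20.17 -17.48]
Rb [ -9.48  21.   -17.54]
dash1 [ 12.46   0.33 -17.49]
dash2 [ 20.14   0.41 -17.48]
[ 6.76882389e+01  1.10531308e-01 -1.65628846e+02]
```

Run:
```python
from h import *
u=lambda a:np.array([np.cos(a),np.sin(a)])
S=np.array([550.70,-173.79]); y=2.603; G=S-1.1*u(y)
robot.move_ptp([*G,165],[np.pi,0,y])
robot.move_linear([*G,132],speed=80); robot.sleep(.25)
print(robot.current_tcp_pos()-[*G,132],robot.current_contact_force(),robot.current_gripper_width()*93,robot.current_t())
hit=robot.move_linear([*G,112],speed=25,f_stop=5)
robot.sleep(.15)
f=robot.current_contact_force(); print(hit,robot.current_tcp_pos()-[*G,0],"fx tool",f[:2]@u(y),"fy",f[:2]@u(y-np.pi/2),f[2],robot.current_ft_torque(),robot.current_t())
```

```text
[ 0.31323394 -0.20792617  0.56082516] [-0.8000368  -0.13983266 -1.58382421] 40.9222641650088 20.5417
False [ 1.32257894e-01 -4.54122688e-02  1.12225018e+02] fx tool -0.5977854113002242 fy 0.050937661154030194 -0.9960441113621294 [ 0.00668955 -0.15179169  0.01863571] 21.6417
```

It slid on without contact and the screw is past the end. Lower to flush and check.

Run:
```python
from h import *
u=lambda a:np.array([np.cos(a),np.sin(a)])
S=np.array([550.70,-173.79]); y=2.603; G=S-1.1*u(y)
print(robot.move_linear([*G,107.3],speed=20,f_stop=6)); robot.sleep(.6)
f=robot.current_contact_force(); print(robot.current_tcp_pos()-[*G,0],"fx tool",f[:2]@u(y),"fy",f[:2]@u(y-np.pi/2),f[2],robot.current_ft_torque(),robot.current_t(),robot.current_eef_rot(),robot.current_gripper_width()*93)
w=cam("wrist");np.save("w5.npy",w,allow_pickle=True)
a,o=crop(w,*pix(w,[*S,125]),130,70,6);s=cam("scene");b,o2=crop(s,*pix(s,[*S,115]),130,30,6);print(o,o2);cv2.imwrite("pics/w5.png",np.vstack([a,b]))
```

```text
False
[5.28720358e-03 2.44204937e-02 1.07318765e+02] fx tool 0.08270576645574398 fy -0.4728802542729028 -2.6009100456556107 [ 0.04668431 -0.13858155  0.01452091] 22.625 [3.14157177e+00 8.30204924e-06 2.60297839e+00] 40.93235619759944
(250, 214) (284, 160)
```

View pics/w5.png

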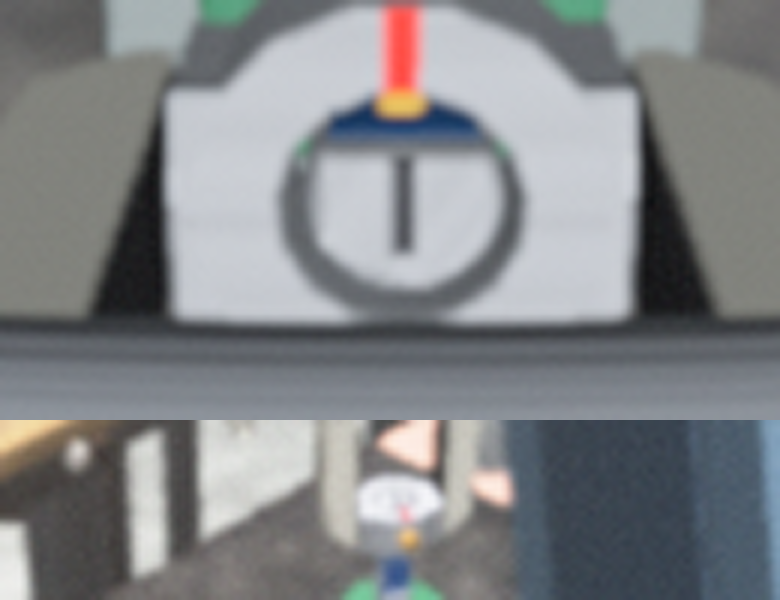

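The collar sits centred on the shaft: the bore ring is even round the end face (400,210), and the screw at (403,103) is over the blue flat and in line with the mark. The TCP height gives flush within about 0.1 mm, level, with contact forces near zero.

Run:
```python
from bench import robot
print(robot.current_tcp_pos(),abs(robot.current_joint_vel()).max(),robot.current_finger_force()); print(robot.hand_in())
```

```text
[ 551.64719741 -174.36840089  107.32461461] 0.002434313679724708 29.999323189258575
the job is handed in; nothing more can be done
None
```

The job is handed in at about 23 s: the flat was turned to the red mark, and the collar is held level and still on the shaft with its screw over the flat, its top within about 0.1 mm of the shaft's end by TCP height.

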